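# Level a stirrer's circuit board in the rework frame and lock it

### The arm

A 6-joint arm with a two-finger parallel gripper is mounted at the origin on the work surface. World frame = base frame: x ahead of the robot, y to its left, z up, the work surface at z = 0. Lengths are in m, angles in rad, forces in N, time in s.
With the tool pointing down it reaches from about 0.275 to 0.725 m from the base axis. Payload 15.9 kg.
Tool frame: the origin (TCP) lies midway between the tips of the shut fingers; the grasp point (between the pads) lies hold_point_z behind it (hold_point_z is the distance from the TCP to the grasp point, in m); z points along the fingers, y is the line along which they close (so a half turn about z gives the same grasp; the last joint's range is limited). The gripper opens to 85 mm and grips with 20 to 120 N. Pads are 22 mm wide; open, the fingers measure 114 mm over their backs; the gripper's body (76 mm by 85 mm) begins 54 mm behind the grasp point. The pads swing forward as they close: fully open they stand 13 mm farther back than shut.
Start: joints at [1.31, 0.213, -0.034, 1.323, 0, 1.571], TCP at [0.129, 0.483, 0.231] pointing down, gripper open.
Joint ranges: [-2.98, 2.98], [-0.74, 1.72], [-1.14, 1.35], [-2.1, 2.04], [-1.57, 1.44], [-3.14, 3.14]. Speed limits (rad/s): [1.89, 1.89, 2.39, 2.57, 3.14, 3.14].

### API

Orientations are given as a unit quaternion [w, x, y, z].
In Python, from rig import get_state, read_camera, sign_off, hold_point_z gives the robot as it stands. The module is installed in compiled form; this text tells all that it offers.
- The arm moves only by the tool drive_tool, never from a script. Its argument "deltas" is a list of rows, each a list of 3 entries, a list of its own where there are three numbers: the shift along the tool's x, y, z in m, then the turn, a rotation vector about the tool's x, y, z in rad, then the closure in counts, from 0 (fully open) to 255 (shut). A call has 1 to 20 rows; each row is the pose to reach, as a shift and turn from the pose commanded when the call began, along the tool's axes at that moment; what a row does not reach only later rows make up. A row lasts 1/10 s, in which the tool goes at most 50 mm and 8.59 degrees, less where a joint would pass 70% of its speed; a pose out of reach is approached as far as the arm can. A call with a gripper value outside its range is refused whole. The fingers move at their own pace and stop on an object; the grip force is fixed at half the most. Time passes only in rows, so rows that repeat a pose let the fingers close. It gives the time, the measured TCP pose, the force, the opening and the grip force at its end, in the units of the state.
- get_state(): the state, without advancing time (a new reading comes with each control period).
- read_camera(name): name is "scene" or "top" or "wrist"; returns a dict with "image" (384x512x3 uint8, red, green, blue), "range_z" (384x512 float32, m along the optical axis (not along the pixel's ray), 0 where there is no reading), "intrinsics" (3x3 intrinsics, pixels), "R" (3x3) and "t" (3): a world point X has camera coordinates R X + t; the wrist camera has in their place "hand_eye" (4x4, takes a point from camera to tool coordinates, whose origin is the TCP and whose axes are the flange's). Camera axes: x right, y down, z forward; pixel columns grow to the right and rows downward; lengths in m; the calibration is good to about 2 mm. The wrist camera is an equidistant fisheye: a pixel r from the principal point sees the ray r / f radians off the axis. A picture is of the moment at which its call begins: read the wrist's pose just before it.
- sign_off(): hands the job in; it is judged then, once.
The state is a dict: "time": time; "q": joint angles; "joint_vel": joint speeds; "joint_torque": joint torques, N m; "eef_pos": TCP position; "orientation": TCP orientation; "contact_force": force on the tool from outside, world axes, zero at the start; "wrist_torque": the same for the moment, N m; "finger_gap": opening from 0.0 (shut) to 1.0 (fully open); "gripper_force": force on a finger pad.
Only numpy, scipy, OpenCV 4.12 (cv2) and the standard library are available. Lean on these libraries where they do the work, as an engineer would, in place of code of your own. Each camera call takes 0.05 s, during which the arm holds its last target. There are 200 camera calls.

### The job

The green stirrer circuit board in the rework frame has been left tilted. Turn the board about its long axis until it lies level with its components facing up, then lock it by turning the red knob clockwise (seen from above) to its stop. Leave the black knob on the other post as it is.

Things in the scene. Friction and masses are not known exactly. Their poses are not given: they have to be found in the camera images.
- frame: Rework frame fixed to the bench: base plate 130 x 290 x 8 mm, two grey posts (44 x 42 mm, tops at 150 mm) 118 mm either side of its middle. Origin: centre of the base's underside. y runs from post to post, x across, z up. The board turns about an axis along y, 110 mm above the origin. Board in its carrier: 102 mm across, 176 mm long, long edges are bare rails 10 mm wide, 8 mm thick.
- carrier (a joint): Tilt of the green board (rad). 0 = level, components up; no stop there (travel -1.0 to 1.3). Found 0.5 to 1.0: the long edge on the frame's -x side is raised, components lean to +x. Push that rail on its component side, outwards and down. Friction holds it where left (3 N at the rail turns it). Parts stand up to 11 mm over the turning plane, none within 30 mm of the raised edge.
- lock_knob (a joint): Turn (rad) of the red lock knob, on top of either post. Grows clockwise seen from above: found at 0.1 to 0.4 (open, bar grip roughly across the frame), stop at 1.57 (locked, bar grip along the frame's y axis). Light friction, 0.04 N m.
- lock_knob_grip (a point): Point on the red knob's vertical axis, 185 mm above the bench, 9 mm below the top of its upright bar grip. The bar is 42 mm long, 14 mm thick and stands 30 mm above a 40 mm disc. The point's x axis runs along the bar and turns with it; z is up.
- jaw_knob (a joint): Turn (rad) of the black jaw knob, on top of the other post, same shape and size as the red one, travel 0 to 1.57 clockwise. It clamps the board in its carrier and is to be left as it is.

How it is judged:
By the outcome, as a careful person would: the job done as asked, in the order asked, and still so for the second after the job is handed in, with the robot touching nothing.
It also fails if it takes over 48 s, if anything falls off the work surface, if the arm or the gripper's body presses on something with over 40 N, if the wrist force passes 120 N, or if a joint passes its speed limit or range.

## Working session

There is one attempt and no reset: what is moved stays moved. The work goes in short steps, Python scripts to look and compute and a tool call to move; the robot and the scene stay as the last step left them, time stands still between calls to the robot, and variables do not carry over. Pictures are saved under pics/ and viewed, at most 10 in all, crops included, and the job is handed in when it is done.

Besides the shell and the picture viewer there is one more tool, called after "Call:" as name(argument=value, ...) on one line, values as JSON. drive_tool: Moves the arm, as the interface text tells. Its arguments: {"type":"object","properties":{"deltas":{"type":"array"}},"required":["deltas"]}

```bash
mkdir -p pics; cat > h.py <<'E'
import numpy as np, cv2
from rig import *
def cloud(c):
    K=c["intrinsics"];z=c["range_z"];v,u=np.mgrid[:384,:512]
    P=np.stack([(u-K[0,2])/K[0,0]*z,(v-K[1,2])/K[1,1]*z,z],-1)
    W=(P-c["t"])@c["R"]; W[z==0]=np.nan
    return W
def save(n,im): cv2.imwrite("pics/"+n,im[...,::-1])
E
python3 - <<'E'
from h import *
s=get_state();print(s["eef_pos"],s["orientation"],hold_point_z if not callable(hold_point_z) else hold_point_z())
out=[]
for n in("top","scene"):
    c=read_camera(n);out.append(c["image"]);W=cloud(c);h=cv2.cvtColor(c["image"],cv2.COLOR_RGB2HSV).astype(int)
    H,S,V=h[...,0],h[...,1],h[...,2]
    red=((H<8)|(H>172))&(S>140)&(V>60)
    grn=(H>40)&(H<90)&(S>90)&(V>40)
    for nm,m in(("red",red),("grn",grn)):
        p=W[m];p=p[~np.isnan(p).any(1)]
        if len(p): print(n,nm,m.sum(),np.median(p,0).round(3),np.percentile(p,5,0).round(3),np.percentile(p,95,0).round(3),np.argwhere(m).mean(0))
    np.save(n+".npy",W)
save("a.png",cv2.resize(np.vstack(out),(800,1200))[:600]);save("b.png",cv2.resize(out[1],(800,600)))
save("a.png",cv2.resize(out[0],(800,600)))
E
```

```text
[0.12883107 0.48277845 0.2308194 ] [-8.21496587e-05  1.30039712e-01  9.91508639e-01 -5.34489473e-04] 0.0187
top red 260 [ 0.527 -0.102  0.165] [ 0.409 -0.123  0.04 ] [0.546 0.174 0.196] [203.99230769 267.91923077]
top grn 1053 [ 0.528 -0.214  0.117] [ 0.508 -0.298  0.097] [ 0.566 -0.157  0.129] [195.96961064 337.73979107]
scene red 275 [ 0.537 -0.102  0.175] [ 0.291 -0.331  0.   ] [ 0.554 -0.092  0.194] [162.11272727 215.16363636]
scene grn 924 [ 0.533 -0.217  0.116] [ 0.507 -0.296  0.096] [ 0.572 -0.162  0.129] [170.04220779 184.12770563]
```

View pics/a.png

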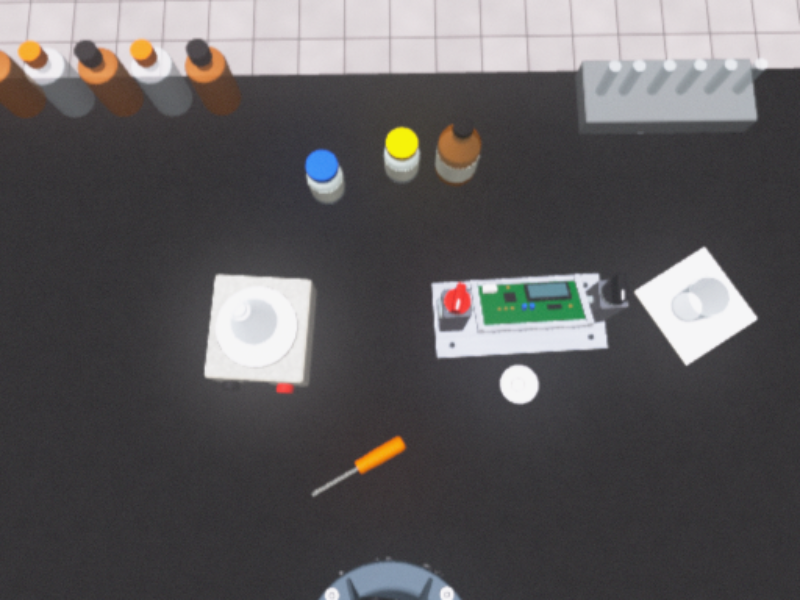

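View pics/b.png

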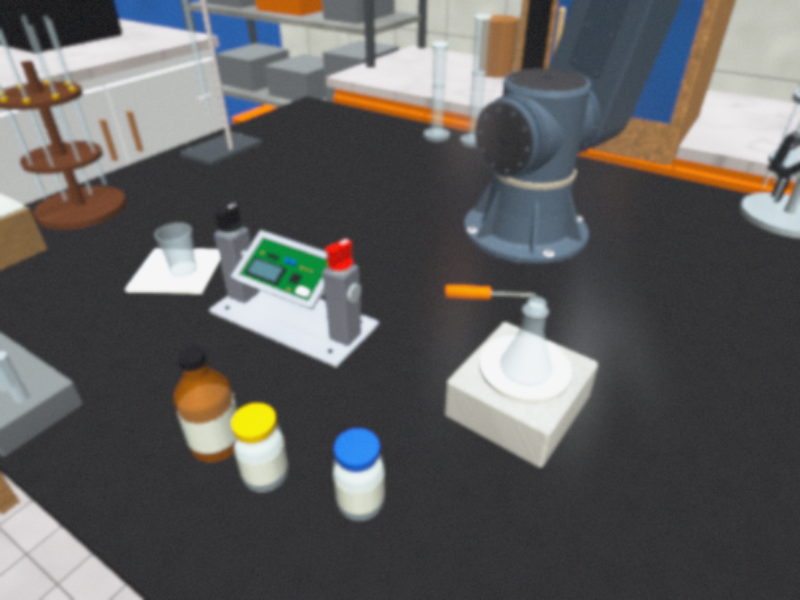

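The top view shows the frame with the red knob on the left post at (457,298) and the black knob at (613,295). The board's raised edge is toward the robot, so frame +x is roughly world +x. I'll measure the knobs and the board plane next.

```bash
python3 - <<'E'
from h import *
ims=[]
allg=[]
base=[]
for n in("top","scene"):
    c=read_camera(n);im=c["image"];W=cloud(c);h=cv2.cvtColor(im,cv2.COLOR_RGB2HSV).astype(int)
    H,S,V=h[...,0],h[...,1],h[...,2]
    box=(W[...,0]>.40)&(W[...,0]<.68)&(W[...,1]<0)&(W[...,1]>-.45)
    red=((H<8)|(H>172))&(S>140)&(V>60)&box
    blk=box&(W[...,2]>.155)&(V<90)
    for nm,m in(("red",red),("blk",blk)):
        for lo,hi in((.158,.172),(.178,.2)):
            p=W[m&(W[...,2]>lo)&(W[...,2]<hi)][:,:2]
            if len(p)>5:
                r=cv2.minAreaRect(p.astype(np.float32)*1000);print(n,nm,lo,len(p),p.mean(0).round(4),np.round(r[0]),np.round(r[1]),round(r[2]))
        
    g=(H>40)&(H<90)&(S>90)&(V>40)&box
    p=W[g];
    for _ in range(4):
        ce=p.mean(0);nrm=np.linalg.svd(p-ce)[2][2];nrm*=np.sign(nrm[2]);d=(p-ce)@nrm;p=p[np.abs(d)<max(.003,1.5*d.std())]
    print(n,"plane",len(p),ce.round(4),nrm.round(3),"tilt",np.arccos(nrm[2]).round(3),"res",d.std())
    # whole board incl. rails: points near the plane
    dd=(W-ce)@nrm
    m=box&(np.abs(dd)<.006)&(W[...,2]>.05)&(np.abs(W[...,1]-ce[1])<.096)
    q=W[m];ex=np.cross([0,1,0],nrm);ex/=np.linalg.norm(ex);a=(q-ce)@ex;
    print("  extent along tilt dir",np.percentile(a,[1,5,95,99]).round(4),"z",np.percentile(q[:,2],[1,99]).round(3))
    b=box&(W[...,2]>.003)&(W[...,2]<.014)&(V>150)
    base.append(W[b][:,:2])
    r=cv2.minAreaRect(W[b][:,:2].astype(np.float32)*1000);print("  base",b.sum(),r)
    vu=np.argwhere(box&(W[...,2]>.05));y0,x0=vu.min(0)-8;y1,x1=vu.max(0)+20
    cr=im[y0:y1,x0:x1];ims.append(cv2.resize(cr,(400,int(400*cr.shape[0]/cr.shape[1])),interpolation=cv2.INTER_CUBIC)); print(y0,y1,x0,x1)
r=cv2.minAreaRect(np.vstack(base).astype(np.float32)*1000);print("base all",r)
hh=max(i.shape[0] for i in ims)
save("c.png",np.hstack([np.pad(i,((0,hh-i.shape[0]),(0,0),(0,0))) for i in ims]))
E
```

```text
top red 0.158 107 [ 0.531  -0.1067] [ 531. -107.] [38. 34.] 85
top red 0.178 91 [ 0.5311 -0.1072] [ 531. -107.] [14. 41.] 77
top blk 0.158 86 [ 0.5428 -0.3356] [ 540. -342.] [39. 32.] 63
top blk 0.178 118 [ 0.5444 -0.3402] [ 542. -342.] [14. 43.] 87
top plane 985 [ 0.5312 -0.2208  0.116 ] [0.483 0.025 0.875] tilt 0.504 res 0.0013729581261954916
  extent along tilt dir [-0.0465 -0.0433  0.0522  0.0576] z [0.089 0.141]
  base 2233 ((504.389404296875, -267.8478698730469), (203.59571838378906, 371.2315673828125), 3.213667154312134)
167 233 271 422
scene red 0.158 90 [ 0.538  -0.0986] [536. -98.] [19. 42.] 65
scene red 0.178 125 [ 0.5383 -0.1035] [ 536. -103.] [15. 39.] 61
scene blk 0.158 74 [ 0.5483 -0.3339] [ 549. -334.] [23. 39.] 63
scene blk 0.178 106 [ 0.5491 -0.3377] [ 545. -339.] [16. 43.] 75
scene plane 806 [ 0.5325 -0.2204  0.1158] [0.467 0.023 0.884] tilt 0.487 res 0.0012364582372364607
  extent along tilt dir [-0.0414 -0.0363  0.0554  0.06  ] z [0.086 0.138]
  base 2141 ((541.577880859375, -265.091064453125), (136.05087280273438, 374.44207763671875), 3.97147536277771)
123 229 130 250
base all ((504.76959228515625, -266.8788146972656), (204.98675537109375, 373.15643310546875), 2.8942415714263916)
```

View pics/c.png

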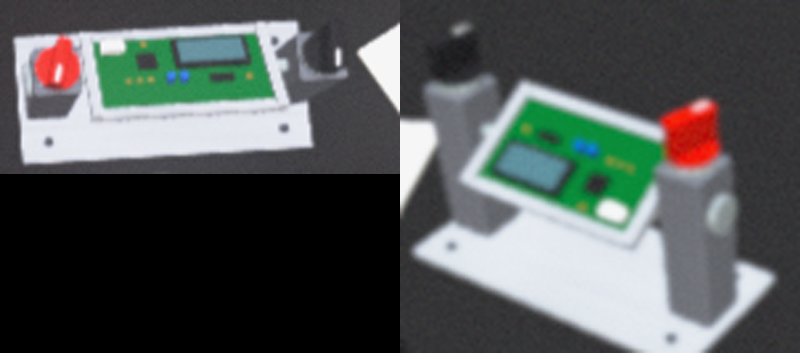

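Board tilt is about 0.50 rad, frame yaw about 0.05, and the red bar sits at about 0.28. Next I'll press the near rail straight down with the shut fingers.

```bash
cat >> h.py <<'E'
from scipy.spatial.transform import Rotation as Ro
def go(pos,yaw_y):
    "delta to reach pos with tool down and tool y at world angle yaw_y"
    s=get_state();w=s["orientation"];R=Ro.from_quat([*w[1:],w[0]])
    y=np.array([np.cos(yaw_y),np.sin(yaw_y),0]);z=np.array([0,0,-1.]);x=np.cross(y,z)
    T=Ro.from_matrix(np.c_[x,y,z])
    print("shift",R.inv().apply(np.array(pos)-s["eef_pos"]).round(4),"turn",(R.inv()*T).as_rotvec().round(4),"time",s["time"],"tcp",s["eef_pos"].round(4),"q",s["q"].round(2),"F",s["contact_force"].round(1))
E
python3 - <<'E'
from h import *
W=np.load("top.npy");m=(W[...,1]>0)&(W[...,1]<.45)&(W[...,0]>.25)&(W[...,0]<.55)
print("max z",np.nanmax(np.where(m,W[...,2],0)))
go([.4925,-.2253,.21],np.pi/2+.049)
E
```

```text
max z 0.2099252714078758
shift [-0.534  -0.5905  0.0214] turn [-7.000e-04 -1.000e-04 -3.098e-01] time 0.2 tcp [0.1289 0.4829 0.231 ] q [ 1.31  0.21 -0.03  1.32  0.    1.57] F [-0.2 -0.6  1.4]
```

Call:
drive_tool(deltas=[[[0, 0, -0.05], [0, 0, 0], 255], [[-0.05, -0.05, -0.06], [0, 0, 0], 255], [[-0.534, -0.5905, -0.06], [0, 0, -0.31], 255], [[-0.534, -0.5905, -0.06], [0, 0, -0.31], 255], [[-0.534, -0.5905, -0.06], [0, 0, -0.31], 255], [[-0.534, -0.5905, -0.06], [0, 0, -0.31], 255], [[-0.534, -0.5905, -0.06], [0, 0, -0.31], 255], [[-0.534, -0.5905, -0.06], [0, 0, -0.31], 255], [[-0.534, -0.5905, -0.06], [0, 0, -0.31], 255], [[-0.534, -0.5905, -0.06], [0, 0, -0.31], 255], [[-0.534, -0.5905, -0.06], [0, 0, -0.31], 255], [[-0.534, -0.5905, -0.06], [0, 0, -0.31], 255], [[-0.534, -0.5905, -0.06], [0, 0, -0.31], 255], [[-0.534, -0.5905, -0.06], [0, 0, -0.31], 255], [[-0.534, -0.5905, -0.06], [0, 0, -0.31], 255], [[-0.534, -0.5905, -0.06], [0, 0, -0.31], 255], [[-0.534, -0.5905, -0.06], [0, 0, -0.31], 255], [[-0.534, -0.5905, -0.06], [0, 0, -0.31], 255], [[-0.534, -0.5905, -0.06], [0, 0, -0.31], 255], [[-0.534, -0.5905, -0.06], [0, 0, -0.31], 255]])

```text
time: 2.2
eef_pos: [0.4924, -0.2252, 0.2908]
orientation: [-0.0, -0.024, 1.0, 0.0]
contact_force: [-1.1, 0.7, 0.4]
finger_gap: -0.004
gripper_force: 0.0
```

Call:
drive_tool(deltas=[[[0, 0, 0.05], [0, 0, 0], 255], [[0, 0, 0.1], [0, 0, 0], 255], [[0, 0, 0.14], [0, 0, 0], 255], [[0, 0, 0.148], [0, 0, 0], 255], [[0, 0, 0.152], [0, 0, 0], 255], [[0, 0, 0.156], [0, 0, 0], 255], [[0, 0, 0.16], [0, 0, 0], 255], [[0, 0, 0.164], [0, 0, 0], 255], [[0, 0, 0.168], [0, 0, 0], 255], [[0, 0, 0.171], [0, 0, 0], 255], [[0, 0, 0.174], [0, 0, 0], 255], [[0, 0, 0.174], [0, 0, 0], 255], [[0, 0, 0.174], [0, 0, 0], 255]])

```text
time: 3.5
eef_pos: [0.4928, -0.2251, 0.1173]
orientation: [0.0, -0.025, 1.0, 0.0]
contact_force: [0.3, 0.3, -0.9]
finger_gap: -0.0
gripper_force: 0.0
```

```bash
cat >> h.py <<'E'
def tilt(name="scene",ny=None):
    c=read_camera(name);im=c["image"];W=cloud(c);h=cv2.cvtColor(im,cv2.COLOR_RGB2HSV).astype(int)
    H,S,V=h[...,0],h[...,1],h[...,2]
    p=W[(H>40)&(H<90)&(S>90)&(V>40)&(W[...,0]>.4)&(W[...,0]<.68)&(W[...,1]<0)&(W[...,1]>-.45)]
    for _ in range(5):
        ce=p.mean(0);n=np.linalg.svd(p-ce)[2][2];n*=np.sign(n[2]);d=(p-ce)@n;p=p[np.abs(d)<max(.002,1.5*d.std())]
    print(name,len(p),ce.round(4),n.round(3),"tilt",np.arctan2(n[:2]@[.999,.049],n[2]).round(3))
    return im
E
python3 - <<'E'
from h import *
tilt("top");im=tilt();save("d.png",cv2.resize(im[90:240,80:290],(800,571),interpolation=cv2.INTER_CUBIC))
E
```

```text
top 436 [ 0.5413 -0.183   0.1123] [0.065 0.01  0.998] tilt 0.066
scene 491 [ 0.5297 -0.2196  0.1129] [0.049 0.003 0.999] tilt 0.05
```

View pics/d.png

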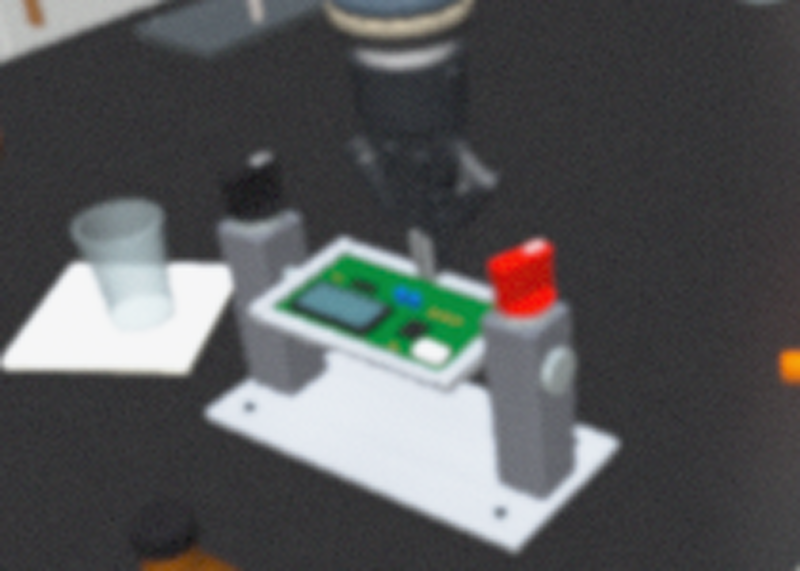

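The fingers rest on the near rail and the tilt is now about 0.06 rad, which agrees with tip height 0.117. I need about 3 mm more.

Call:
drive_tool(deltas=[[[0, 0, 0.0015], [0, 0, 0], 255], [[0, 0, 0.003], [0, 0, 0], 255], [[0, 0, 0.003], [0, 0, 0], 255], [[0, 0, 0.003], [0, 0, 0], 255]])

```text
time: 4.0
eef_pos: [0.4926, -0.2251, 0.1142]
orientation: [0.0, -0.025, 1.0, 0.0]
contact_force: [0.3, -0.1, 0.3]
finger_gap: -0.003
gripper_force: 0.0
```

```bash
python3 - <<'E'
from h import *
tilt("top");tilt();tilt("top");tilt()
E
```

```text
top 414 [ 0.541  -0.1826  0.1127] [0.013 0.01  1.   ] tilt 0.013
scene 426 [ 0.5288 -0.2229  0.1123] [-0.011  0.001  1.   ] tilt -0.011
top 463 [ 0.54   -0.183   0.1126] [ 0.008 -0.003  1.   ] tilt 0.008
scene 425 [ 0.5284 -0.2213  0.1122] [-0.012  0.003  1.   ] tilt -0.012
```

Call:
drive_tool(deltas=[[[0, 0, -0.01], [0, 0, 0], 255], [[0, 0, -0.05], [0, 0, 0], 255], [[0, 0, -0.1], [0, 0, 0], 255], [[0, 0, -0.15], [0, 0, 0], 255], [[0, 0, -0.15], [0, 0, 0], 0], [[0, 0, -0.15], [0, 0, 0], 0], [[0, 0, -0.15], [0, 0, 0], 0]])

```text
time: 4.9
eef_pos: [0.4922, -0.225, 0.2638]
orientation: [-0.0, -0.025, 1.0, 0.0]
contact_force: [0.2, 0.6, -0.2]
finger_gap: 0.507
gripper_force: 0.0
```

```bash
python3 - <<'E'
from h import *
for k in range(2): tilt("top");im=tilt()
s=get_state();c=read_camera("wrist");w=s["orientation"];R=Ro.from_quat([*w[1:],w[0]]).as_matrix()
K=c["intrinsics"];E=c["hand_eye"]
h=cv2.cvtColor(c["image"],cv2.COLOR_RGB2HSV).astype(int)
m=(((h[...,0]<8)|(h[...,0]>172))&(h[...,1]>140)&(h[...,2]>60))
v,u=np.argwhere(m).T;x=(u-K[0,2])/K[0,0];y=(v-K[1,2])/K[1,1];th=np.hypot(x,y)
d=np.c_[x/th*np.tan(th),y/th*np.tan(th),np.ones_like(th)]
z=c["range_z"][m];ok=z>0
P=(d*z[:,None])[ok];P=(P@E[:3,:3].T+E[:3,3])@R.T+s["eef_pos"]
print(len(P))
for lo,hi in((.158,.17),(.186,.2)):
    p=P[(P[:,2]>lo)&(P[:,2]<hi)&(P[:,0]>.45)][:,:2]
    if len(p)>5: r=cv2.minAreaRect((p*1000).astype(np.float32));print(lo,len(p),p.mean(0),r)
top=P[P[:,2]>.178];print(np.percentile(P[:,2],[1,50,99]))
save("e.png",c["image"])
E
```

```text
top 364 [ 0.5342 -0.1825  0.1183] [0.6   0.78  0.178] tilt 1.298
scene 427 [ 0.5287 -0.2213  0.1123] [-0.012  0.002  1.   ] tilt -0.012
top 360 [ 0.534  -0.1819  0.1196] [0.592 0.777 0.213] tilt 1.244
scene 429 [ 0.5291 -0.2214  0.1123] [-0.015  0.004  1.   ] tilt -0.015
1760
0.158 533 [ 0.52646553 -0.11811768] ((526.3046264648438, -117.4678955078125), (18.133651733398438, 41.1801643371582), 64.04309844970703)
0.186 670 [ 0.52969686 -0.10991698] ((530.5772705078125, -108.14588928222656), (14.561616897583008, 41.71162033081055), 76.30608367919922)
[0.00058883 0.17844018 0.19518262]
```

View pics/e.png

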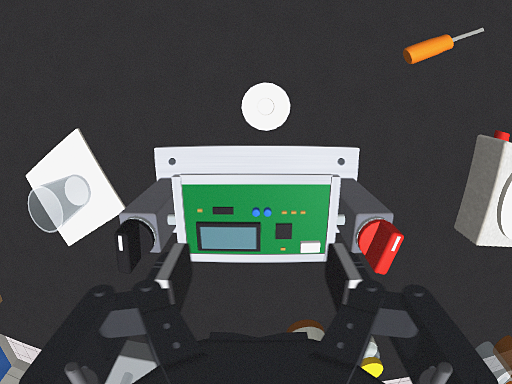

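The wrist picture shows the board level between the rails and the red bar at (380,245). The bar centre is (0.531, -0.108) and it points at about -13.5°.

```bash
python3 - <<'E'
from h import *
go([.531,-.1075,.23],np.radians(76.5))
E
```

```text
shift [-0.0445  0.1154  0.0337] turn [ 0.0005 -0.0012  0.2848] time 5.15 tcp [ 0.4923 -0.225   0.2636] q [-0.43  0.3   0.16  1.43  0.   -0.48] F [-0.9  0.6  0.3]
```

Call:
drive_tool(deltas=[[[-0.0445, 0.1154, 0], [0, 0, 0.285], 0], [[-0.0445, 0.1154, 0], [0, 0, 0.285], 0], [[-0.0445, 0.1154, 0], [0, 0, 0.285], 0], [[-0.0445, 0.1154, 0], [0, 0, 0.285], 0], [[-0.0445, 0.1154, 0.03], [0, 0, 0.285], 0], [[-0.0445, 0.1154, 0.03], [0, 0, 0.285], 0]])

```text
time: 5.75
eef_pos: [0.5297, -0.1076, 0.2313]
orientation: [-0.002, 0.117, 0.993, 0.0]
contact_force: [-0.1, 0.3, -0.0]
finger_gap: 1.002
gripper_force: 0.0
```

```bash
cat >> h.py <<'E'
def knob(fn=None):
    s=get_state();c=read_camera("wrist");w=s["orientation"];R=Ro.from_quat([*w[1:],w[0]]).as_matrix()
    K=c["intrinsics"];E=c["hand_eye"];h=cv2.cvtColor(c["image"],cv2.COLOR_RGB2HSV).astype(int)
    m=(((h[...,0]<8)|(h[...,0]>172))&(h[...,1]>140)&(h[...,2]>60))&(c["range_z"]>0)
    v,u=np.argwhere(m).T;x=(u-K[0,2])/K[0,0];y=(v-K[1,2])/K[1,1];th=np.hypot(x,y)
    P=np.c_[x/th*np.tan(th),y/th*np.tan(th),np.ones_like(th)]*c["range_z"][m][:,None]
    P=(P@E[:3,:3].T+E[:3,3])@R.T+s["eef_pos"]
    p=P[(P[:,2]>.186)&(P[:,2]<.2)&(P[:,0]>.45)][:,:2]
    if len(p)>5: print("knob",len(p),cv2.minAreaRect((p*1000).astype(np.float32)))
    if fn: save(fn,c["image"])
E
python3 - <<'E'
from h import *
knob("f.png"); tilt("scene"); go([.531,-.1075,.168],np.radians(76.5))
E
```

```text
knob 1102 ((530.8900146484375, -107.25302124023438), (14.031516075134277, 41.91907501220703), 75.98719024658203)
scene 445 [ 0.5286 -0.2213  0.1124] [-0.015  0.002  1.   ] tilt -0.015
shift [-0.0002  0.0006  0.0664] turn [-0.0002 -0.0014 -0.0005] time 5.85 tcp [ 0.5308 -0.1081  0.2344] q [-0.2   0.3   0.09  1.36 -0.    0.04] F [-0.5  0.3  0.4]
```

View pics/f.png

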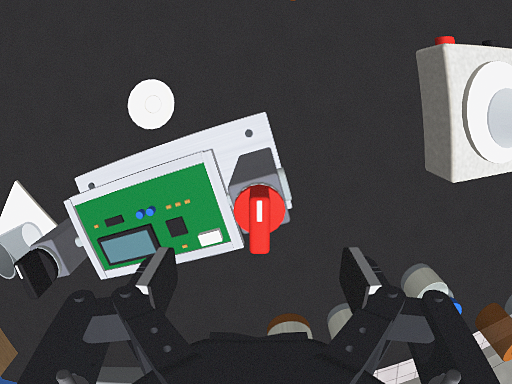

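The bar is upright in the picture at (260,220) and sits between the fingers. I'll descend and grip it.

Call:
drive_tool(deltas=[[[0, 0.001, 0.03], [0, 0, 0], 0], [[0, 0.001, 0.055], [0, 0, 0], 0], [[0, 0.001, 0.066], [0, 0, 0], 0], [[0, 0.001, 0.066], [0, 0, 0], 0], [[0, 0.001, 0.066], [0, 0, 0], 255], [[0, 0.001, 0.066], [0, 0, 0], 255], [[0, 0.001, 0.066], [0, 0, 0], 255], [[0, 0.001, 0.066], [0, 0, 0], 255], [[0, 0.001, 0.066], [0, 0, 0], 255], [[0, 0.001, 0.066], [0, 0, 0], 255], [[0, 0.001, 0.066], [0, 0, 0], 255], [[0, 0.001, 0.066], [0, 0, 0], 255]])

```text
time: 7.05
eef_pos: [0.5316, -0.1072, 0.1689]
orientation: [0.0, 0.118, 0.993, -0.001]
contact_force: [-2.6, -4.8, 6.1]
finger_gap: 0.153
gripper_force: 58.8
```

Call:
drive_tool(deltas=[[[0, 0, 0], [0, 0, 0.12], 255], [[0, 0, 0], [0, 0, 0.24], 255], [[0, 0, 0], [0, 0, 0.36], 255], [[0, 0, 0], [0, 0, 0.48], 255], [[0, 0, 0], [0, 0, 0.6], 255], [[0, 0, 0], [0, 0, 0.72], 255], [[0, 0, 0], [0, 0, 0.84], 255], [[0, 0, 0], [0, 0, 0.96], 255], [[0, 0, 0], [0, 0, 1.08], 255], [[0, 0, 0], [0, 0, 1.18], 255], [[0, 0, 0], [0, 0, 1.22], 255], [[0, 0, 0], [0, 0, 1.22], 255]])

```text
time: 8.25
eef_pos: [0.532, -0.107, 0.1689]
orientation: [0.001, 0.666, 0.746, 0.0]
contact_force: [-0.3, -1.9, 5.7]
finger_gap: 0.148
gripper_force: 58.8
```

```bash
python3 - <<'E'
from h import *
s=get_state();print(s["wrist_torque"],s["contact_force"]);tilt()
E
```

```text
[-0.53800753 -0.06991698 -0.10944099] [-0.26312641 -1.94374383  5.68002963]
scene 420 [ 0.5281 -0.2214  0.1122] [-0.008  0.002  1.   ] tilt -0.008
```

Now I'll ease on to the stop and watch the wrist torque.

Call:
drive_tool(deltas=[[[0, 0, 0], [0, 0, 0.03], 255], [[0, 0, 0], [0, 0, 0.06], 255], [[0, 0, 0], [0, 0, 0.08], 255], [[0, 0, 0], [0, 0, 0.08], 255]])

```text
time: 8.7
eef_pos: [0.532, -0.1071, 0.1689]
orientation: [0.001, 0.694, 0.72, 0.0]
contact_force: [0.0, -3.0, 6.3]
finger_gap: 0.15
gripper_force: 59.1
```

```bash
python3 - <<'E'
from h import *
s=get_state();print(s["wrist_torque"],s["contact_force"]);tilt()
E
```

```text
[-0.71792305 -0.12850842  0.59842188] [ 5.71489550e-03 -3.02776559e+00  6.26149127e+00]
scene 437 [ 0.5285 -0.2204  0.1124] [-0.012  0.003  1.   ] tilt -0.011
```

The torque jumped to +0.6 N m, so the knob is at its stop. A slight extra turn, then release and lift.

Call:
drive_tool(deltas=[[[0, 0, 0], [0, 0, 0.02], 255], [[0, 0, 0], [0, 0, 0.02], 255], [[0, 0, 0], [0, 0, 0], 255], [[0, 0, 0], [0, 0, 0], 0], [[0, 0, 0], [0, 0, 0], 0], [[0, 0, 0], [0, 0, 0], 0], [[0, 0, 0], [0, 0, 0], 0], [[0, 0, 0], [0, 0, 0], 0], [[0, 0, 0], [0, 0, 0], 0], [[0, 0, -0.02], [0, 0, 0], 0], [[0, 0, -0.06], [0, 0, 0], 0], [[0.0, 0, -0.08], [0, 0, 0], 0], [[0.0, -0.05, -0.1], [0, 0, 0], 0], [[0.0, -0.1, -0.1], [0, 0, 0], 0], [[0.0, -0.1, -0.1], [0, 0, 0], 0], [[0.0, -0.1, -0.1], [0, 0, 0], 0]])

```text
time: 10.35
eef_pos: [0.4311, -0.1103, 0.2689]
orientation: [0.001, 0.695, 0.719, 0.0]
contact_force: [1.0, 0.7, -0.7]
finger_gap: 0.999
gripper_force: 0.0
```

```bash
python3 - <<'E'
from h import *
tilt("top");im=tilt();knob("g.png");print(get_state()["q"].round(2))
E
```

```text
top 0 [nan nan nan] [0. 0. 1.] tilt 0.0
scene 430 [ 0.5286 -0.2222  0.1123] [-0.007  0.002  1.   ] tilt -0.007
knob 749 ((530.3377685546875, -106.87297058105469), (14.262189865112305, 40.73371505737305), 0.9726253151893616)
[-0.25  0.1  -0.08  1.39  0.    1.29]h.py:21: RuntimeWarning: Mean of empty slice.
  ce=p.mean(0);n=np.linalg.svd(p-ce)[2][2];n*=np.sign(n[2]);d=(p-ce)@n;p=p[np.abs(d)<max(.002,1.5*d.std())]
  ret = um.true_divide(
  ret = _var(a, axis=axis, dtype=dtype, out=out, ddof=ddof,
  arrmean = um.true_divide(arrmean, div, out=arrmean,
  ret = ret.dtype.type(ret / rcount)
```

View pics/g.png

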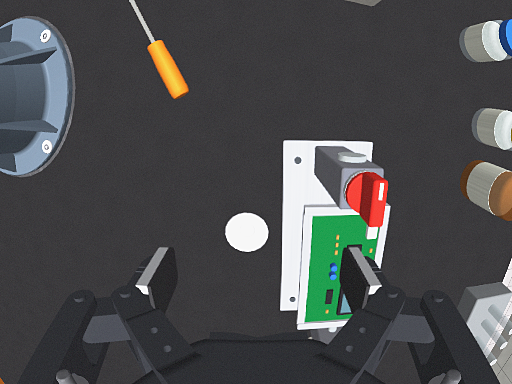

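The bar now lies along the frame at (378,198), the board is level, and nothing touches the frame. Handing in.

```bash
python3 -c "
from rig import *
print(sign_off())"
```

```text
the job is handed in; nothing more can be done
None
```

The board was levelled (within about 0.015 rad by camera), then the red knob was turned clockwise to its stop, the black knob was left untouched, and the job was handed in at about 10.5 s of robot time.

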